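Draw a hammer handle out of a half-covered stock box

TASK

On the hardware-store bench, take hold of the black tab on the red lid of the grey stock box and tip the lid up, its other edge still resting on the box; then lift it off and lay it flat on the bench, without dropping it. After that draw out the wooden hammer handle that lies inside: it is longer than the mouth of the box, so tilt it, red end up, and bring it out diagonally from under the fixed cover. Finish while still holding the handle in the gripper, all of it at least 5 cm higher than the top of the box and touching nothing else; leave the screw can, the hammer head and the carton where they stand.

Things in the scene. Friction and masses are not known exactly. Their poses are not given: they have to be found in the camera images.
- stock_box: Grey box fixed to the bench, outside 320 (x) x 140 (y) x 60 mm high, walls 5, floor 4 mm. Origin: centre of its underside, z up. A fixed 4 mm cover, top flush with the rim, closes its -x end (nearer the robot) from x = -155 to -60 mm. The rest is the open mouth, x = -60 to +155, y = -65 to +65 mm. Inside, under cover and mouth, is one space 310 x 130 mm, 52 mm from floor to cover.
- mouth (a point): Centre of the mouth of the stock box, level with the rim (60 mm above the bench). The bench on the robot's right of the box (world x 0.34 to 0.58, y -0.20 to -0.38 m) starts empty: room to lay the lid.
- lid: Loose red lid, about 160 g: plate 230 (x) x 146 (y) x 4 mm, below it a 5 mm skirt that sits in the mouth with 3 mm play. Origin: middle of the skirt's lower edge, z up; plate at z = 5 to 9, x = -117 to +113 mm. Seated, its axes run with the box's, origin 55 mm above the bench; lying on the bench the origin is at height 0. Held by its weight only. Black grip tab at its +x end (point lid_tab).
- lid_tab (a point): Grip point on the lid's black upright tab. The tab is 10 mm thick (lid x), 60 mm wide (lid y), 34 mm high, centred at lid x = +88 mm, from lid z = 9 (plate top) to 43 mm; this point lies in its middle at lid z = 34 mm, 25 mm above the plate. Axes as the lid's: pinch it along x.
- lid_heel (a point): Middle of the lid's -x edge (plate underside, lid x = -117, z = 5 mm), which rests 9.5 mm onto the fixed cover and about which the lid is tipped up.
- handle: Loose wooden club-hammer handle, 260 (x) x 20 (y) x 28 (z) mm, about 110 g, flat-sided, lying on the box floor. Origin: centre of its underside. Last 80 mm at +x red (grip end); last 50 mm at -x a tenon, 17 x 24 mm. Tenon end 60 to 90 mm deep under the fixed cover; red end points away from it, free above once the lid is off. Within 0.06 rad of parallel to the box, 12 mm of its mid-line.
- handle_tenon_end (a point): Centre of the tenon end face (handle x = -130 mm, z = 14 mm).
- handle_grip_end (a point): Centre of the red end face (handle x = +130 mm, z = 14 mm).
- screw_can: Bystander: closed can of screws with a yellow label, 68 mm diameter, 90 mm high, standing. Origin: centre of its underside.
- hammer_head: Bystander: loose steel club-hammer head, 101 (x) x 42 x 42 mm, lying. Origin: centre of its underside.
- carton: Bystander: small red carton, 60 (x) x 85 (y) x 80 mm high, standing. Origin: centre of its underside.

How it is judged:
On the way, in this order (a step that is already met when the one before it is completed fails the run):
1. the lid is tipped up by more than 0.2 rad with its heel edge still at the box (within 35 mm of where it rested) (angle between lid's own z axis and vertical above 0.2 rad and distance of lid_heel from where it was at the start of the episode below 0.035 m), for 0.05 s.
2. the lid lies flat on the bench, let go and at rest (height (world z) of lid below 0.015 m and angle between lid's own z axis and vertical below 0.12 rad and contact force between lid and the fingers below 0.2 N and linear speed of lid below 0.03 m/s), for 0.2 s.
3. the handle is tilted through the mouth: red end above the rim, tenon end still inside the box, lower by 25 mm or more (height (world z) of handle_grip_end above 0.07 m and height (world z) of handle_tenon_end below 0.055 m and angle between handle's own x axis and vertical below 1.47 rad), for 0.05 s.
At the end, for the whole second after the job is handed in: Handle held still in the fingers (over 1 N), both end-face centres over 110 mm above the bench, touching neither box nor lid; lid flat on the bench (origin under 15 mm, tilt under 0.12 rad), at rest, not touched by the arm; bystanders within 30 mm of their places (height (world z) of each of handle_tenon_end, handle_grip_end above 0.11 m and contact force between handle and the fingers above 1 N and contact force between handle and stock_box below 0.2 N and contact force between handle and lid below 0.2 N and linear speed of handle below 0.05 m/s and height (world z) of lid below 0.015 m and angle between lid's own z axis and vertical below 0.12 rad and contact force between lid and the arm below 0.2 N and linear speed of lid below 0.03 m/s and distance of each of screw_can, hammer_head, carton from where it was at the start of the episode below 0.03 m); the arm keeps its last pose, push and grip.
It fails at once if a bystander is shoved by more than 40 mm (distance of any of screw_can, hammer_head, carton from where it was at the start of the episode above 0.04 m).
It fails at once if the lid or the handle is dropped (falls faster than 0.8 m/s out of the fingers) ((linear speed of lid above 0.8 m/s and contact force between lid and the fingers below 0.05 N) or (linear speed of handle above 0.8 m/s and contact force between handle and the fingers below 0.05 N)).
It also fails if it takes over 54 s, if anything falls off the work surface, if the arm or the gripper's body presses on something with over 40 N, if the wrist force passes 120 N, or if a joint passes its speed limit or range.

ROBOT

A 7-joint arm with a two-finger parallel gripper is mounted at the origin on the work surface. World frame = base frame: x ahead of the robot, y to its left, z up, the work surface at z = 0. Lengths are in m, angles in rad, forces in N, time in s.
With the tool pointing down it reaches from about 0.4 to 0.85 m from the base axis. Payload 10.4 kg.
Tool frame: the origin (TCP) lies on the mounting face of the last link; the fingertips stand 173 mm ahead of it and the grasp point (between the pads) lies 155 mm ahead of it (manip.tip_extent is the distance from the TCP to the fingertips, in m); z points along the fingers, y is the line along which they close (so a half turn about z gives the same grasp; the last joint's range is limited). The gripper opens to 85 mm and grips with 20 to 120 N. Pads are 22 mm wide; open, the fingers measure 114 mm over their backs; the gripper's body (76 mm by 85 mm) begins 54 mm behind the grasp point. The pads swing forward as they close: fully open they stand 13 mm farther back than shut.
Start: joints at [1.179, 0.332, -0.065, 1.46, 0.022, 1.35, -0.088], TCP at [0.225, -0.583, 0.405] pointing down, gripper open.
Joint ranges: [-2.6, 2.6], [-0.5, 2.12], [-1.47, 1.34], [0.16, 2.42], [-1.27, 4.41], [0.06, 2.06], [-2.6, 2.6]. Speed limits (rad/s): [2.22, 2.22, 2.79, 2.79, 3.14, 3.14, 3.14].

INTERFACE

Orientations are given as a unit quaternion [x, y, z, w].
In Python, from workcell import manip gives the robot as it stands.
- The arm moves only by the tool move_arm, never from a script. Its argument "plan" is one flat list of numbers, 7 for each row, row after row: the turn, a rotation vector about the tool's x, y, z in rad, then the shift along the tool's x, y, z in m, then the finger opening in m, from 0 to 0.0854. In form: [ax, ay, az, dx, dy, dz, gripper, ax, ay, az, dx, dy, dz, gripper, ...]. A call has 1 to 12 rows; each row is the pose to reach, as a shift and turn from the pose commanded when the call began, along the tool's axes at that moment; what a row does not reach only later rows make up. A row lasts 1/8 s, in which the tool goes at most 62.5 mm and 10.7 degrees, less where a joint would pass 70% of its speed; a pose out of reach is approached as far as the arm can. A call with a gripper value outside its range is refused whole. The fingers move at their own pace and stop on an object; "squeeze" is the grip in N (left out, the last holds). Time passes only in rows, so rows that repeat a pose let the fingers close. It gives the time, the measured TCP pose, the force, the opening and the grip force at its end, in the units of the state.
- manip.get_obs(): the state, without advancing time (a new reading comes with each control period).
- manip.camera(name): name is "side" or "top"; returns a dict with "color" (400x640x3 uint8, red, green, blue), "fx", "fy", "cx", "cy" (pixels), "dist" ([k1, k2, p1, p2, k3] as OpenCV has them; the pictures are not rectified), "cam_to_world" (4x4, takes a point from camera to world coordinates). Camera axes: x right, y down, z forward; pixel columns grow to the right and rows downward; lengths in m; the calibration is good to about 2 mm. A picture is of the moment at which its call begins. There is no depth.
- manip.hand_in(): hands the job in; it is judged then, once.
Trained networks look in a picture, given as the dict that the camera call returned (one of the last four; its "shot" number tells which), for a name from the list of things; names that differ only in an ending like _2 or _b are one class to them, and where a whole thing is asked for, a point or a joint stands for the part that bears it (a point fixed in the world has none). Each returns a list of dicts, best first, with "conf" (0 to 1); they miss things now and then, are a little off and sometimes report something else, mostly with a low value. They report only what shows in the picture. A call takes as long as a camera call.
- manip.look_for(picture, label): "position" ([x, y, z] in m, in the coordinates of the camera as it stood for that picture, good to about 4 mm: the middle of the surface that is visible of it).
- manip.silhouettes(picture, label): "pixels" (400x640 bool, what is visible of it).
- manip.tip_of(picture, label): "position" ([x, y, z] in m, in the coordinates of the camera as it stood for that picture, good to about 4 mm: a listed point, or the origin of a listed thing).
The state is a dict: "clock": time; "joint_pos": joint angles; "joint_velocities": joint speeds; "tau": joint torques, N m; "position": TCP position; "ee_rot": TCP orientation; "ft_force": force on the tool from outside, world axes, zero at the start; "torque": the same for the moment, N m; "grip_width": opening from 0.0 (shut) to 1.0 (fully open); "grasp_force": force on a finger pad.
Only numpy, scipy, OpenCV 4.12 (cv2) and the standard library are available. Lean on these libraries where they do the work, as an engineer would, in place of code of your own. Each camera call takes 0.05 s, during which the arm holds its last target. There are 200 camera calls.

## Working session

There is one attempt and no reset: what is moved stays moved. The work goes in short steps, Python scripts to look and compute and a tool call to move; the robot and the scene stay as the last step left them, time stands still between calls to the robot, and variables do not carry over. Pictures are saved under pics/ and viewed, at most 10 in all, crops included, and the job is handed in when it is done.

Besides the shell and the picture viewer there is one more tool, called after ">>>" as name(argument=value, ...), one argument or row to a line, values as JSON. move_arm: Moves the arm, as the interface text tells. Its arguments: {"type":"object","properties":{"plan":{"type":"array","items":{"type":"number"}},"squeeze":{"type":"number"}},"required":["plan"]}

```bash
ls; mkdir -p pics; cat > h.py <<'E'
import numpy as np, cv2
from workcell import manip
from scipy.spatial.transform import Rotation as R
def w(pic,p): return (pic["cam_to_world"]@np.r_[p,1])[:3]
def save(pic,n): cv2.imwrite(f"pics/{n}.png",pic["color"][...,::-1])
np.set_printoptions(precision=4,suppress=True)
E
python3 - <<'E'
from h import *
o=manip.get_obs(); print({k:np.round(v,4) for k,v in o.items()}); print(R.from_quat(o["ee_rot"]).as_matrix())
for c in ("top","side"):
    p=manip.camera(c); save(p,c+"0"); print(c,p["cam_to_world"],p["fx"])
    for l in ("stock_box","mouth","lid","lid_tab","lid_heel","screw_can","hammer_head","carton"):
        r=manip.tip_of(p,l); print(l,[(np.round(w(p,q["position"]),4),round(q["conf"],2)) for q in r[:2]])
E
```

```text
pics
{'clock': np.float64(0.0), 'joint_pos': array([ 1.1794,  0.3328, -0.0647,  1.461 ,  0.0216,  1.3499, -0.0885]), 'joint_velocities': array([-0.0008, -0.0009, -0.0003, -0.0002, -0.0006, -0.0004, -0.0019]), 'tau': array([ -0.0003, -62.5447,   0.0486, -39.1609,   0.0161,   0.0099,
        -0.0001]), 'position': array([ 0.2253, -0.5828,  0.4039]), 'ee_rot': array([ 0.983 ,  0.1834, -0.0002, -0.0007]), 'ft_force': array([-0.9975, -0.1531, -0.234 ]), 'torque': array([ 0.006 ,  0.0283, -0.0002]), 'grasp_force': np.float64(0.0), 'grip_width': np.float64(0.9959)}
[[ 0.9328  0.3605 -0.0006]
 [ 0.3605 -0.9328  0.0013]
 [-0.0001 -0.0014 -1.    ]]
top [[ 0.0255 -0.982   0.187   0.3122]
 [-0.9995 -0.0283 -0.0123  0.0249]
 [ 0.0173 -0.1866 -0.9823  1.3999]
 [ 0.      0.      0.      1.    ]] 483.7599360208018
stock_box []
mouth []
lid [(array([ 0.602 , -0.0387,  0.0522]), 0.94)]
lid_tab [(array([ 0.6856, -0.0658,  0.094 ]), 0.59), (array([ 0.6538,  0.4002, -0.0034]), 0.25)]
lid_heel [(array([ 0.489 , -0.0082,  0.0612]), 0.69)]
screw_can [(array([ 0.6967, -0.3041, -0.0047]), 0.85)]
hammer_head [(array([ 0.6549,  0.3994, -0.0027]), 0.89)]
carton [(array([0.4679, 0.3942, 0.0004]), 0.84)]
side [[-0.9509 -0.214   0.2238  0.3696]
 [-0.3096  0.6637 -0.6809  0.6774]
 [-0.0029 -0.7167 -0.6973  0.7179]
 [ 0.      0.      0.      1.    ]] 369.7204688103771
stock_box [(array([ 0.5554, -0.0294, -0.0007]), 0.76)]
mouth []
lid [(array([ 0.5986, -0.0413,  0.054 ]), 0.81)]
lid_tab [(array([ 0.6817, -0.0622,  0.0897]), 0.81), (array([ 0.5554, -0.029 , -0.0001]), 0.45)]
lid_heel [(array([ 0.4884, -0.0103,  0.061 ]), 0.89)]
screw_can [(array([ 0.6958, -0.3031,  0.0026]), 0.87)]
hammer_head [(array([0.654 , 0.4032, 0.0046]), 0.97), (array([ 0.696 , -0.3041,  0.0052]), 0.52)]
carton [(array([0.4703, 0.3917, 0.0034]), 0.58)]
```

View pics/top0.png

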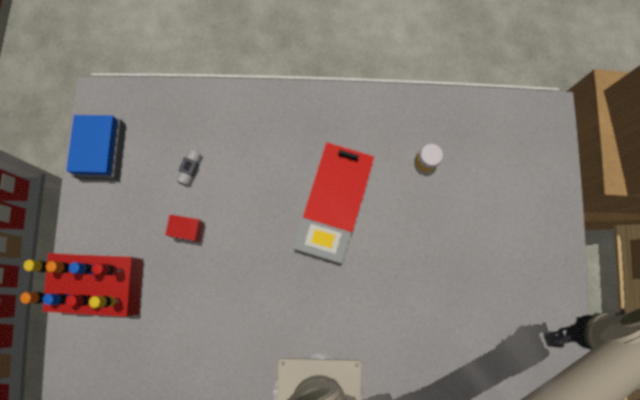

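```bash
python3 - <<'E'
from h import *
for c in ("top","side"):
    p=manip.camera(c)
    K=np.array([[p["fx"],0,p["cx"]],[0,p["fy"],p["cy"]],[0,0,1]]);M=p["cam_to_world"]
    r=manip.silhouettes(p,"lid")
    m=r[0]["pixels"].astype(np.uint8)
    m=cv2.morphologyEx(m,cv2.MORPH_OPEN,np.ones((3,3)))
    cn=max(cv2.findContours(m,0,1)[0],key=cv2.contourArea).reshape(-1,1,2).astype(float)
    u=cv2.undistortPoints(cn,K,np.array(p["dist"]))[:,0]
    d=np.c_[u,np.ones(len(u))]@M[:3,:3].T; o=M[:3,3]
    P=o+d*((0.064-o[2])/d[:,2])[:,None]
    rect=cv2.minAreaRect((P[:,:2]*1000).astype(np.float32)); print(c,r[0]["conf"],rect)
    print(cv2.boxPoints(rect))
E
```

```text
top 0.6 ((599.3284912109375, -40.247779846191406), (144.99659729003906, 228.16770935058594), 74.47281646728516)
[[ 470.0008  -79.5604]
 [ 689.8412 -140.6399]
 [ 728.6561   -0.9352]
 [ 508.8158   60.1443]]
side 0.77 ((603.314453125, -43.69511413574219), (155.56336975097656, 238.9356231689453), 74.3561019897461)
[[ 467.2978  -86.3801]
 [ 697.3823 -150.8109]
 [ 739.3312   -1.0102]
 [ 509.2466   63.4207]]
```

Top view: red lid centred near (340,185), its black tab at (348,155), cover with a yellow label at (323,238), can at (429,157), hammer head at (189,167) and carton at (184,228). The network results agree with the given sizes: box yaw is about -0.271 rad and the tab is at about (0.684, -0.0635, 0.089).

```bash
cat >> h.py <<'E'
def down(yaw):  # tool pointing down, tool y along world direction yaw
    y=np.array([np.cos(yaw),np.sin(yaw),0]); z=np.array([0,0,-1.]); return np.c_[np.cross(y,z),y,z]
def tcp(g,Rm): return np.asarray(g)-0.155*Rm[:,2]
def rel(p,Rm,p0=None,R0=None):
    o=manip.get_obs()
    if p0 is None: p0,R0=o["position"],R.from_quat(o["ee_rot"]).as_matrix()
    return np.r_[R.from_matrix(R0.T@Rm).as_rotvec(),R0.T@(np.asarray(p)-p0)]
def pitch(Rm,yaw,a):  # tip the +x end (direction yaw) up by a
    return R.from_rotvec(-a*np.array([-np.sin(yaw),np.cos(yaw),0])).as_matrix()@Rm
E
python3 - <<'E'
from h import *
Rd=down(-.271); T=tcp([.684,-.0635,.089],Rd)
print(rel(T+[0,0,.1],Rd))
E
```

```text
[ 0.0001  0.     -0.931   0.6151 -0.3192  0.0607]
```

>>> move_arm(
  plan=[0,0,-0.17,0.112,-0.058,0.01,0.085,0,0,-0.34,0.224,-0.116,0.02,0.085,0,0,-0.5,0.336,-0.174,0.03,0.085,0,0,-0.68,0.45,-0.232,0.045,0.085,0,0,-0.8,0.54,-0.28,0.055,0.085,0,0,-0.931,0.615,-0.319,0.06,0.085,0,0,-0.931,0.615,-0.319,0.06,0.085,0,0,-0.931,0.615,-0.319,0.06,0.085,0,0,-0.931,0.615,-0.319,0.06,0.085,0,0,-0.931,0.615,-0.319,0.06,0.085,0,0,-0.931,0.615,-0.319,0.06,0.085,0,0,-0.931,0.615,-0.319,0.06,0.085],
)

```text
clock: 2.6
position: [0.6855, -0.0582, 0.3435]
ee_rot: [0.794, 0.608, 0.001, -0.002]
ft_force: [-0.7, -0.6, 0.1]
grip_width: 0.994
grasp_force: 0.0
```

```bash
python3 - <<'E'
from h import *
p=manip.camera("side"); save(p,"side1")
for l in ("lid_tab","lid"):
    print(l,[(w(p,q["position"]),round(q["conf"],2)) for q in manip.tip_of(p,l)[:2]])
o=manip.get_obs(); print(o["position"],o["joint_velocities"])
Rd=down(-.271); T=tcp([.684,-.0635,.089],Rd)
print(rel(T,Rd))
E
```

```text
lid_tab [(array([ 0.6848, -0.0659,  0.0917]), 0.78)]
lid [(array([ 0.5998, -0.0436,  0.0506]), 0.62)]
[ 0.6839 -0.0643  0.3445] [ 0.0301 -0.0207  0.0146  0.0108 -0.0001  0.0006  0.0025]
[-0.0003  0.0007 -0.0002  0.0008 -0.0001  0.1005]
```

View pics/side1.png

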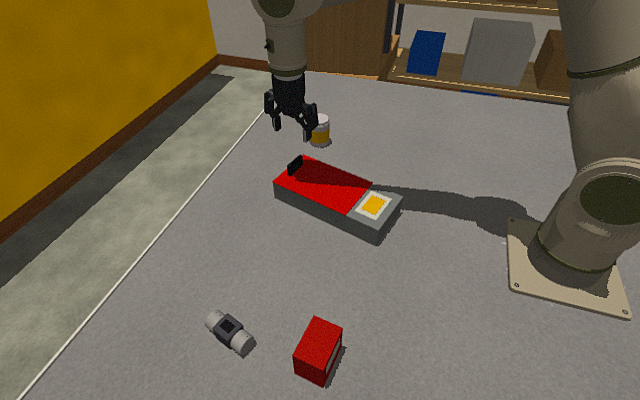

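The side view shows the open gripper at (290,105), in line above the tab at (295,165). Next I descend and pinch.

>>> move_arm(
  plan=[0,0,0,0,0,0.05,0.085,0,0,0,0,0,0.08,0.085,0,0,0,0,0,0.1,0.085,0,0,0,0,0,0.1,0.085,0,0,0,0,0,0.1,0.085,0,0,0,0,0,0.1,0,0,0,0,0,0,0.1,0,0,0,0,0,0,0.1,0,0,0,0,0,0,0.1,0,0,0,0,0,0,0.1,0,0,0,0,0,0,0.1,0,0,0,0,0,0,0.1,0],
  squeeze=70,
)

```text
clock: 4.25
position: [0.6841, -0.0637, 0.2451]
ee_rot: [0.796, 0.605, 0.0, 0.0]
ft_force: [0.0, 0.3, 3.4]
grip_width: 0.103
grasp_force: 68.8
```

```bash
python3 - <<'E'
from h import *
o=manip.get_obs(); p0=o["position"]; R0=R.from_quat(o["ee_rot"]).as_matrix(); yaw=-.271
u=np.array([np.cos(yaw),np.sin(yaw),0]); g=p0+.155*R0[:,2]; H=np.r_[(g-.205*u)[:2],.060]; print(H)
for a in (.08,.16,.24,.32):
    Q=R.from_rotvec(-a*np.array([-u[1],u[0],0])).as_matrix()
    print(a,rel(H+Q@(p0-H),Q@R0,p0,R0))
# place pose: level, lid yaw 0 at (0.462,-0.29) -> tab (0.550,-0.29,0.034)
Rd=down(0)
for h in (.25,.1,.02,.0): print(h,rel(tcp([.545,-.29,.034+h],Rd),Rd,p0,R0))
E
```

```text
[ 0.4867 -0.0089  0.06  ]
0.08 [-0.08   -0.     -0.      0.     -0.0154 -0.0158]
0.16 [-0.16   -0.     -0.      0.     -0.0321 -0.0303]
0.24 [-0.24   -0.     -0.      0.     -0.0498 -0.0434]
0.32 [-0.32   -0.     -0.      0.     -0.0686 -0.0551]
0.25 [ 0.0006  0.0001 -0.271  -0.2552 -0.0734 -0.194 ]
0.1 [ 0.0006  0.0001 -0.271  -0.2552 -0.0734 -0.044 ]
0.02 [ 0.0006  0.0001 -0.271  -0.2552 -0.0735  0.036 ]
0.0 [ 0.0006  0.0001 -0.271  -0.2552 -0.0735  0.056 ]
```

>>> move_arm(
  plan=[-0.04,0,0,0,-0.0075,-0.008,0,-0.08,0,0,0,-0.0154,-0.0158,0,-0.12,0,0,0,-0.0235,-0.023,0,-0.16,0,0,0,-0.032,-0.03,0,-0.2,0,0,0,-0.041,-0.037,0,-0.24,0,0,0,-0.05,-0.0435,0,-0.28,0,0,0,-0.059,-0.0495,0,-0.32,0,0,0,-0.0686,-0.055,0,-0.32,0,0,0,-0.0686,-0.055,0,-0.32,0,0,0,-0.0686,-0.055,0,-0.32,0,0,0,-0.0686,-0.055,0],
)

```text
clock: 5.62
position: [0.618, -0.0454, 0.2991]
ee_rot: [0.786, 0.597, 0.096, 0.126]
ft_force: [-0.2, -0.1, -0.4]
grip_width: 0.103
grasp_force: 68.6
```

```bash
python3 - <<'E'
from h import *
p=manip.camera("side"); save(p,"side2")
W=[]
for l in ("lid_tab","lid_heel"):
    r=[(w(p,q["position"]),round(q["conf"],2)) for q in manip.tip_of(p,l)[:2]]; print(l,r); W+=r[:1]
if len(W)==2: d=W[0][0]-W[1][0]; print("chord pitch",np.arcsin(d[2]/np.linalg.norm(d))-np.arctan2(.029,.205))
o=manip.get_obs(); p0=o["position"]; R0=R.from_quat(o["ee_rot"]).as_matrix()
print(p0,R0[:,2],o["ft_force"],o["grip_width"],o["grasp_force"])
z=R0.T@[0,0,.12]; print("up .12",z)
Rd=down(0); Ry=down(-.271)
g=p0+.155*R0[:,2]
print("level up",rel(tcp(g+[0,0,.2],Ry),Ry))
for h in (.25,.1,.02,.0): print(h,rel(tcp([.545,-.29,.034+h],Rd),Rd))
E
```

```text
lid_tab [(array([ 0.6605, -0.058 ,  0.1531]), 0.56)]
lid_heel [(array([ 0.4856, -0.0114,  0.0638]), 0.84)]
chord pitch 0.3177584647099815
[ 0.6179 -0.0454  0.2993] [ 0.3021 -0.084  -0.9496] [-1.059  -0.4103 -0.9627] 0.10266302291566098 68.58246445655823
up .12 [-0.      0.0376 -0.1139]
level up [ 0.319   0.     -0.0001 -0.      0.1113 -0.1821]
0.25 [ 0.317   0.0433 -0.2688 -0.2552  0.0393 -0.1342]
0.1 [ 0.317   0.0433 -0.2688 -0.2552 -0.0077  0.0083]
0.02 [ 0.317   0.0433 -0.2688 -0.2552 -0.0328  0.0842]
0.0 [ 0.317   0.0433 -0.2688 -0.2552 -0.0391  0.1032]
```

View pics/side2.png

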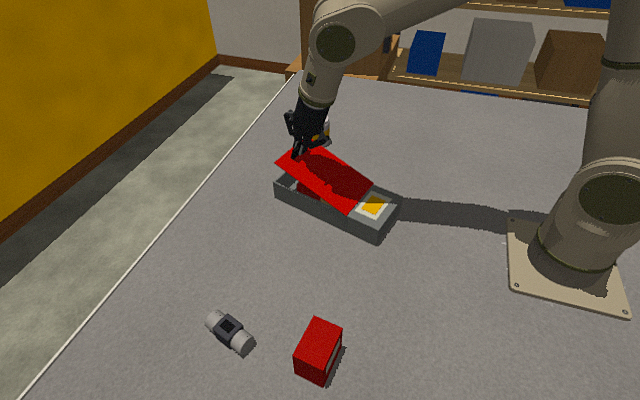

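The lid is tipped about 0.32 rad, with its heel at (350,213) still on the cover edge. Next I lift it, level it and carry it over.

>>> move_arm(
  plan=[0,0,0,0,0.0125,-0.038,0,0,0,0,0,0.025,-0.076,0,0,0,0,0,0.0376,-0.114,0,0.1,0,0,0,0.062,-0.14,0,0.2,0,0,0,0.087,-0.16,0,0.319,0,0,0,0.111,-0.182,0,0.319,0.01,-0.05,-0.05,0.097,-0.173,0,0.318,0.02,-0.11,-0.1,0.083,-0.163,0,0.318,0.028,-0.17,-0.15,0.068,-0.154,0,0.318,0.035,-0.22,-0.2,0.055,-0.144,0,0.317,0.0433,-0.269,-0.255,0.039,-0.134,0,0.317,0.0433,-0.269,-0.255,0.039,-0.134,0],
)

```text
clock: 7.28
position: [0.5418, -0.2954, 0.4374]
ee_rot: [0.71, 0.704, -0.001, -0.0]
ft_force: [-0.4, 1.1, -1.3]
grip_width: 0.103
grasp_force: 69.1
```

>>> move_arm(
  plan=[0,0,0,0,0,0,0,0,0,0,0,0,0,0,0,0,0,0,0,0,0],
)

```text
clock: 7.65
position: [0.5453, -0.2886, 0.4394]
ee_rot: [0.706, 0.708, 0.0, 0.001]
ft_force: [0.1, -0.0, -1.5]
grip_width: 0.1
grasp_force: 69.1
```

```bash
python3 - <<'E'
from h import *
p=manip.camera("side"); save(p,"side3")
for l in ("lid_tab","lid_heel","lid"):
    print(l,[(w(p,q["position"]),round(q["conf"],2)) for q in manip.tip_of(p,l)[:1]])
o=manip.get_obs(); R0=R.from_quat(o["ee_rot"]).as_matrix()
print(o["position"],R0,o["joint_velocities"])
Rd=down(0)
for h in (.1,.02,.0): print(h,rel(tcp([.545,-.29,.034+h],Rd),Rd))
E
```

```text
lid_tab [(array([ 0.547 , -0.2893,  0.2831]), 0.96)]
lid_heel [(array([ 0.3404, -0.2886,  0.2563]), 0.83)]
lid [(array([ 0.4568, -0.2901,  0.2479]), 0.73)]
[ 0.5449 -0.2893  0.4392] [[-0.0009  1.      0.0011]
 [ 1.      0.0009 -0.0004]
 [-0.0004  0.0011 -1.    ]] [ 0.0029  0.001   0.0018  0.0011 -0.0016 -0.0013  0.0011]
0.1 [ 0.0011  0.0004  0.0009 -0.0006 -0.      0.1502]
0.02 [ 0.0011  0.0004  0.0009 -0.0006 -0.0001  0.2302]
0.0 [ 0.0011  0.0004  0.0009 -0.0006 -0.0001  0.2502]
```

View pics/side3.png

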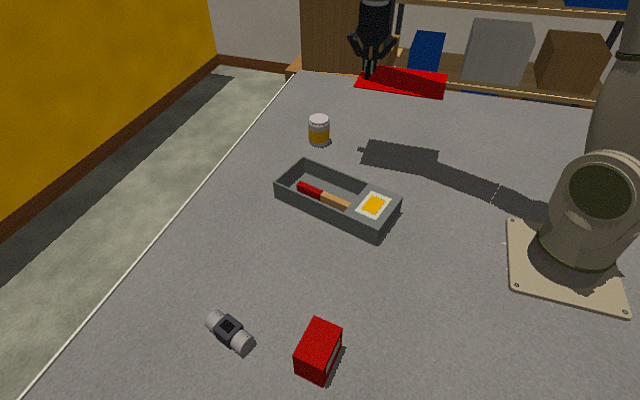

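The lid is held level above the free bench (tab at (370,70)). The handle shows in the mouth, its red end near (305,187). Next I lower the lid.

>>> move_arm(
  plan=[0,0,0,0,0,0.04,0,0,0,0,0,0,0.085,0,0,0,0,0,0,0.13,0,0,0,0,0,0,0.175,0,0,0,0,0,0,0.21,0,0,0,0,0,0,0.23,0,0,0,0,0,0,0.238,0,0,0,0,0,0,0.244,0,0,0,0,0,0,0.249,0,0,0,0,0,0,0.249,0,0,0,0,0,0,0.249,0],
)

```text
clock: 9.22
position: [0.5451, -0.2898, 0.1907]
ee_rot: [0.707, 0.707, 0.0, 0.001]
ft_force: [0.1, 1.2, -1.5]
grip_width: 0.103
grasp_force: 69.0
```

>>> move_arm(
  plan=[0,0,0,0,0,0.001,0,0,0,0,0,0,0.002,0,0,0,0,0,0,0.002,0,0,0,0,0,0,0.002,0],
)

```text
clock: 9.72
position: [0.5452, -0.2898, 0.1899]
ee_rot: [0.707, 0.707, 0.0, 0.001]
ft_force: [-4.5, 2.2, 13.4]
grip_width: 0.099
grasp_force: 71.4
```

>>> move_arm(
  plan=[0,0,0,0,0,-0.001,0.085,0,0,0,0,0,-0.001,0.085,0,0,0,0,0,-0.001,0.085,0,0,0,0,0,-0.001,0.085,0,0,0,0,0,-0.001,0.085,0,0,0,0,0,-0.001,0.085,0,0,0,0,0,-0.03,0.085,0,0,0,0,0,-0.09,0.085,0,0,0,0,0,-0.15,0.085,0,0,0,0,0,-0.15,0.085,0,0,0,0,0,-0.15,0.085],
)

```text
clock: 11.1
position: [0.5446, -0.2897, 0.3379]
ee_rot: [0.707, 0.707, 0.0, 0.0]
ft_force: [1.2, 0.1, -0.0]
grip_width: 0.995
grasp_force: 0.0
```

```bash
python3 - <<'E'
from h import *
yaw=-.271
for c in ("side","top"):
    p=manip.camera(c); save(p,c+"4")
    for l in ("lid_tab","lid_heel","lid","stock_box","handle","handle_grip_end"):
        print(c,l,[(w(p,q["position"]),round(q["conf"],2)) for q in manip.tip_of(p,l)[:1]])
    K=np.array([[p["fx"],0,p["cx"]],[0,p["fy"],p["cy"]],[0,0,1]]);M=p["cam_to_world"]
    r=manip.silhouettes(p,"handle")
    if not r: print("none"); continue
    m=r[0]["pixels"].astype(np.uint8); print(r[0]["conf"],m.sum())
    cn=max(cv2.findContours(m,0,1)[0],key=cv2.contourArea).reshape(-1,1,2).astype(float)
    u=cv2.undistortPoints(cn,K,np.array(p["dist"]))[:,0]
    d=np.c_[u,np.ones(len(u))]@M[:3,:3].T; o=M[:3,3]
    P=o+d*((0.032-o[2])/d[:,2])[:,None]
    print(cv2.boxPoints(cv2.minAreaRect((P[:,:2]*1000).astype(np.float32))))
o=manip.get_obs(); print(o["position"],o["ft_force"])
p=cv2.imread("pics/top4.png")[120:280,260:460]; q=cv2.imread("pics/side4.png")[140:260,260:420]
cv2.imwrite("pics/crop4.png",np.hstack([cv2.resize(p,(400,320)),cv2.resize(q,(400,320))]))
E
```

```text
side lid_tab [(array([ 0.5421, -0.2889,  0.0359]), 0.92)]
side lid_heel [(array([ 0.3436, -0.2915,  0.0074]), 0.9)]
side lid [(array([ 0.4596, -0.2927, -0.0031]), 0.69)]
side stock_box [(array([ 0.6952, -0.3056,  0.0054]), 0.67)]
side handle [(array([ 0.5528, -0.0228,  0.0046]), 0.96)]
side handle_grip_end [(array([ 0.677 , -0.0571,  0.0209]), 0.87)]
0.66 614
[[509.1497 -20.4712]
 [668.5121 -66.2544]
 [680.272  -25.3204]
 [520.9096  20.4628]]
top lid_tab [(array([ 0.5453, -0.2876,  0.0364]), 0.73)]
top lid_heel [(array([ 0.3421, -0.2892,  0.0047]), 0.93)]
top lid [(array([ 0.4582, -0.2894, -0.0046]), 0.6)]
top stock_box [(array([ 0.5542, -0.0304, -0.0011]), 0.94)]
top handle [(array([ 0.5525, -0.0197,  0.0042]), 0.73)]
top handle_grip_end [(array([ 0.6768, -0.052 ,  0.024 ]), 0.73)]
0.65 367
[[504.989  -17.906 ]
 [671.9916 -65.5314]
 [677.3568 -46.7183]
 [510.3541   0.9071]]
[ 0.5448 -0.2897  0.3383] [-0.7854  0.2994 -0.1596]
```

View pics/crop4.png

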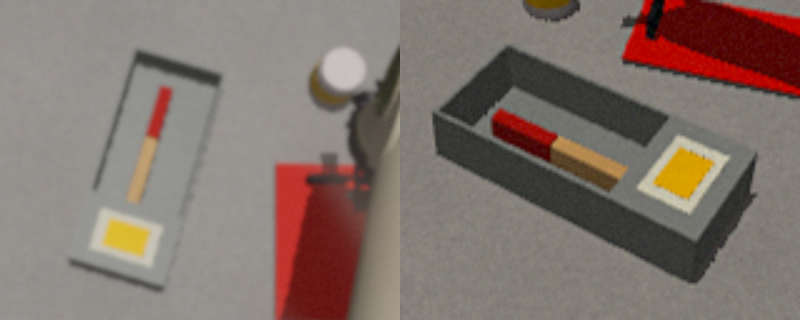

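The crops show the lid flat on the bench. The handle lies in the box with its red end near (160,90) in the left crop and its tenon under the cover. Its origin is about (0.5525, -0.021) and its yaw about -0.272.

```bash
python3 - <<'E'
from h import *
Rd=down(-.272+np.pi/2)
for h in (.12,0): print(rel(tcp([.591,-.032,.026+h],Rd),Rd))
E
```

```text
[ 0.0007  0.0011 -1.2985  0.2577  0.0463  0.0372]
[ 0.0007  0.0011 -1.2985  0.2578  0.0461  0.1572]
```

>>> move_arm(
  plan=[0,0,-0.17,0.04,0.007,0,0.05,0,0,-0.34,0.08,0.014,0,0.05,0,0,-0.51,0.12,0.021,0.01,0.05,0,0,-0.68,0.16,0.028,0.02,0.05,0,0,-0.85,0.2,0.036,0.03,0.05,0,0,-1.02,0.23,0.041,0.037,0.05,0,0,-1.19,0.25,0.045,0.037,0.05,0.0007,0.0011,-1.2985,0.2577,0.0463,0.0372,0.05,0.0007,0.0011,-1.2985,0.2577,0.0463,0.0372,0.05,0.0007,0.0011,-1.2985,0.2577,0.0463,0.0372,0.05,0.0007,0.0011,-1.2985,0.2577,0.0463,0.0372,0.05],
)

```text
clock: 13.28
position: [0.591, -0.0327, 0.301]
ee_rot: [0.137, 0.991, -0.0, 0.0]
ft_force: [0.1, -0.2, 0.3]
grip_width: 0.585
grasp_force: 0.0
```

```bash
python3 - <<'E'
from h import *
Rd=down(-.272+np.pi/2)
p=manip.camera("top"); save(p,"top5")
print([(w(p,q["position"]),round(q["conf"],2)) for l in("handle_grip_end","handle") for q in manip.tip_of(p,l)[:1]])
o=manip.get_obs(); print(o["position"],o["joint_pos"],o["grip_width"]*.0854)
print(rel(tcp([.591,-.032,.026],Rd),Rd))
E
```

```text
[(array([ 0.5524, -0.0172,  0.0016]), 0.64)]
[ 0.591  -0.0323  0.301 ] [ 0.5903  0.4481 -0.7724  1.6456  0.3326  1.1844  1.038 ] 0.049660307850527045
[-0.0001  0.     -0.0011  0.0001  0.0003  0.12  ]
```

Aligned; I descend, close and hold.

>>> move_arm(
  plan=[0,0,0,0,0,0.05,0.05,0,0,0,0,0,0.09,0.05,0,0,0,0,0,0.11,0.05,0,0,0,0,0,0.12,0.05,0,0,0,0,0,0.12,0.05,0,0,0,0,0,0.12,0,0,0,0,0,0,0.12,0,0,0,0,0,0,0.12,0,0,0,0,0,0,0.12,0,0,0,0,0,0,0.12,0,0,0,0,0,0,0.12,0],
  squeeze=80,
)

```text
clock: 14.8
position: [0.5916, -0.0319, 0.1824]
ee_rot: [0.136, 0.991, 0.0, 0.001]
ft_force: [-0.8, 0.1, 6.4]
grip_width: 0.215
grasp_force: 79.1
```

```bash
python3 - <<'E'
from h import *
o=manip.get_obs(); p0=o["position"]; R0=R.from_quat(o["ee_rot"]).as_matrix(); yaw=-.272
print(p0,o["ft_force"],o["grip_width"]*.0854,o["grasp_force"])
u=np.array([np.cos(yaw),np.sin(yaw),0]); g=p0+.155*R0[:,2]
# box-frame 2D: s along u from box centre, z
B=np.array([.5548,-.0285,0]); h0=np.array([.5525,-.021,.004])
def goal(a,out,up):   # tip by a about tenon lower corner, then slide 'out' along u and 'up'
    H=h0-.13*u; Q=R.from_rotvec(-a*np.array([-u[1],u[0],0])).as_matrix(); t=out*u+[0,0,up]
    f=lambda x: H+Q@(x-H)+t
    pts=[f(h0+x*u+[0,0,z]) for x in (-.13,.13) for z in (0,.028)]
    # top line at cover edge s=-.06 (underside z .056), bottom line at far wall s=.155 (z .06)
    S=[(q-B)@u for q in pts]; Z=[q[2] for q in pts]; k=np.tan(a)
    top=Z[1]+k*(-.06-S[1]); bot=Z[0]+k*(.155-S[0])
    print((a,out,up),"rel",rel(f(p0),Q@R0,p0,R0)[[0,1,2,3,4,5]].round(4),"tenon s,z",round(S[0],3),round(Z[0],3),"grip s",round(S[2],3),round(Z[2],3),"top@cover",round(top,3),"bot@wall",round(bot,3))
for c in ((.05,0,.002),(.1,0,.003),(.15,0,.003),(.2,0,.003),(.24,.005,.003),(.26,.015,.004),(.28,.03,.007),(.3,.05,.012),(.32,.07,.018),(.34,.09,.03),(.34,.1,.06),(.34,.1,.12),(.34,.1,.18)): goal(*c)
E
```

```text
[ 0.5916 -0.0319  0.1824] [-0.7704  0.1465  6.3889] 0.018336249269403714 79.13104131817818
(0.05, 0, 0.002) rel [-0.     -0.05   -0.      0.0091  0.     -0.0103] tenon s,z -0.134 0.006 grip s 0.125 0.019 top@cover 0.038 bot@wall 0.02
(0.1, 0, 0.003) rel [-0.     -0.1    -0.      0.0186  0.     -0.0192] tenon s,z -0.134 0.007 grip s 0.124 0.033 top@cover 0.043 bot@wall 0.036
(0.15, 0, 0.003) rel [-0.     -0.15   -0.      0.0285  0.     -0.0265] tenon s,z -0.134 0.007 grip s 0.123 0.046 top@cover 0.047 bot@wall 0.051
(0.2, 0, 0.003) rel [-0.     -0.2    -0.0001  0.0388  0.     -0.0334] tenon s,z -0.134 0.007 grip s 0.121 0.059 top@cover 0.051 bot@wall 0.066
(0.24, 0.005, 0.003) rel [-0.     -0.24   -0.0001  0.0422  0.     -0.0385] tenon s,z -0.129 0.007 grip s 0.123 0.069 top@cover 0.053 bot@wall 0.077
(0.26, 0.015, 0.004) rel [-0.     -0.26   -0.0001  0.0365  0.     -0.0419] tenon s,z -0.119 0.008 grip s 0.132 0.075 top@cover 0.053 bot@wall 0.081
(0.28, 0.03, 0.007) rel [-0.     -0.28   -0.0001  0.0259  0.     -0.0472] tenon s,z -0.104 0.011 grip s 0.146 0.083 top@cover 0.053 bot@wall
[... 179 characters left out ...]
.     -0.32   -0.0001 -0.0053  0.     -0.0626] tenon s,z -0.064 0.022 grip s 0.183 0.104 top@cover 0.053 bot@wall 0.095
(0.34, 0.09, 0.03) rel [-0.     -0.34   -0.0001 -0.0209  0.     -0.0766] tenon s,z -0.044 0.034 grip s 0.201 0.121 top@cover 0.058 bot@wall 0.104
(0.34, 0.1, 0.06) rel [-0.     -0.34   -0.0001 -0.031   0.     -0.1066] tenon s,z -0.034 0.064 grip s 0.211 0.151 top@cover 0.085 bot@wall 0.131
(0.34, 0.1, 0.12) rel [-0.     -0.34   -0.0001 -0.0311  0.     -0.1666] tenon s,z -0.034 0.124 grip s 0.211 0.211 top@cover 0.145 bot@wall 0.191
(0.34, 0.1, 0.18) rel [-0.     -0.34   -0.0001 -0.0312  0.0001 -0.2266] tenon s,z -0.034 0.184 grip s 0.211 0.271 top@cover 0.205 bot@wall 0.251
```

>>> move_arm(
  plan=[0,-0.05,0,0.0091,0,-0.0103,0,0,-0.1,0,0.0186,0,-0.0192,0,0,-0.15,0,0.0285,0,-0.0265,0,0,-0.2,0,0.0388,0,-0.0334,0,0,-0.24,0,0.0422,0,-0.0385,0,0,-0.26,0,0.0365,0,-0.0419,0,0,-0.28,0,0.0259,0,-0.0472,0,0,-0.28,0,0.0259,0,-0.0472,0,0,-0.28,0,0.0259,0,-0.0472,0],
)

```text
clock: 15.92
position: [0.5662, -0.0251, 0.2278]
ee_rot: [0.134, 0.981, -0.019, 0.138]
ft_force: [-0.1, 0.2, -2.2]
grip_width: 0.214
grasp_force: 78.2
```

```bash
python3 - <<'E'
from h import *
p=manip.camera("side"); save(p,"side6")
for l in ("handle_grip_end","handle"):
    print(l,[(w(p,q["position"]),round(q["conf"],2)) for q in manip.tip_of(p,l)[:1]])
o=manip.get_obs(); p0=o["position"]; R0=R.from_quat(o["ee_rot"]).as_matrix(); yaw=-.272
print(p0,o["ft_force"],o["grip_width"]*.0854,o["grasp_force"],R0[:,2])
u=np.array([np.cos(yaw),np.sin(yaw),0])
for out,up,a in ((.03,.008,.02),(.055,.015,.04),(.075,.022,.05),(.08,.06,.05),(.08,.1,.05),(.08,.15,.05)):
    Q=R.from_rotvec(-a*np.array([-u[1],u[0],0])).as_matrix()
    g=p0+.155*R0[:,2]; T=g-.17*np.cos(.28)*u-[0,0,.17*np.sin(.28)]  # tenon end
    print((out,up,a),rel(T+Q@(p0-T)+out*u+[0,0,up],Q@R0,p0,R0))
q=cv2.imread("pics/side6.png")[100:280,230:430]; cv2.imwrite("pics/crop6.png",cv2.resize(q,(640,576)))
E
```

```text
handle_grip_end [(array([ 0.6893, -0.0623,  0.0942]), 0.62)]
handle [(array([ 0.5795, -0.0282,  0.0439]), 0.64)]
[ 0.5659 -0.025   0.2278] [-0.1498 -0.451  -0.8234] 0.018642337309780332 78.21858555078506 [ 0.2653 -0.0739 -0.9613]
(0.03, 0.008, 0.02) [ 0.     -0.02   -0.     -0.0279 -0.     -0.0028]
(0.055, 0.015, 0.04) [ 0.     -0.04   -0.     -0.0507 -0.     -0.0059]
(0.075, 0.022, 0.05) [ 0.     -0.05   -0.     -0.0702 -0.     -0.0088]
(0.08, 0.06, 0.05) [ 0.     -0.05   -0.     -0.0855 -0.     -0.0439]
(0.08, 0.1, 0.05) [ 0.     -0.05   -0.     -0.0965  0.     -0.0824]
(0.08, 0.15, 0.05) [ 0.     -0.05   -0.     -0.1103  0.     -0.1305]
```

View pics/crop6.png

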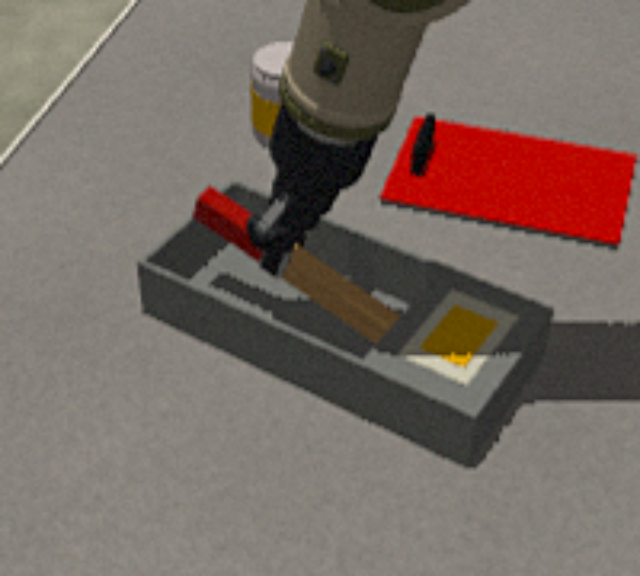

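The crop shows the handle tilted with its red end (210,205) above the rim and its tenon still under the cover. Next I draw it out and up.

>>> move_arm(
  plan=[0,-0.02,0,-0.0279,0,-0.0028,0,0,-0.04,0,-0.0507,0,-0.0059,0,0,-0.05,0,-0.0702,0,-0.0088,0,0,-0.05,0,-0.0702,0,-0.0088,0,0,-0.05,0,-0.077,0,-0.025,0,0,-0.05,0,-0.0855,0,-0.0439,0,0,-0.05,0,-0.0965,0,-0.0824,0,0,-0.05,0,-0.1103,0,-0.1305,0,0,-0.05,0,-0.1103,0,-0.1305,0,0,-0.05,0,-0.1103,0,-0.1305,0,0,-0.05,0,-0.1103,0,-0.1305,0,0,-0.05,0,-0.1103,0,-0.1305,0],
)

```text
clock: 17.58
position: [0.6332, -0.0439, 0.3831]
ee_rot: [0.134, 0.977, -0.022, 0.162]
ft_force: [0.6, 0.3, -1.2]
grip_width: 0.218
grasp_force: 78.4
```

```bash
python3 - <<'E'
from h import *
for c in("side","top"):
    p=manip.camera(c); save(p,c+"7")
    for l in ("handle_grip_end","handle_tenon_end","handle","lid","screw_can","hammer_head","carton"):
        print(l,[(w(p,q["position"]),round(q["conf"],2)) for q in manip.tip_of(p,l)[:1]])
o=manip.get_obs(); print(o["position"],o["ft_force"],o["grip_width"]*.0854,o["grasp_force"],o["joint_velocities"])
E
```

```text
handle_grip_end [(array([ 0.7651, -0.0838,  0.2582]), 0.79)]
handle_tenon_end [(array([ 0.5265, -0.018 ,  0.1776]), 0.92)]
handle [(array([ 0.6527, -0.05  ,  0.1991]), 0.95)]
lid [(array([ 0.4589, -0.2957, -0.0001]), 0.64)]
screw_can [(array([ 0.6961, -0.3056,  0.0034]), 0.91)]
hammer_head [(array([0.6572, 0.4045, 0.0032]), 0.87)]
carton [(array([0.4685, 0.3899, 0.002 ]), 0.98)]
handle_grip_end [(array([ 0.7627, -0.0769,  0.2595]), 0.65)]
handle_tenon_end [(array([ 0.528 , -0.0117,  0.1716]), 0.53)]
handle []
lid [(array([ 0.4582, -0.2866,  0.    ]), 0.74)]
screw_can [(array([ 0.6954, -0.2997, -0.0044]), 0.67)]
hammer_head [(array([ 0.6531,  0.3977, -0.0031]), 0.97)]
carton [(array([0.4633, 0.3947, 0.0027]), 0.65)]
[ 0.6335 -0.0438  0.3841] [-0.2941 -0.0398 -1.991 ] 0.018319694938576082 78.37347149848938 [ 0.0007  0.0004  0.0003 -0.0004 -0.001  -0.001  -0.0006]
```

View pics/side7.png

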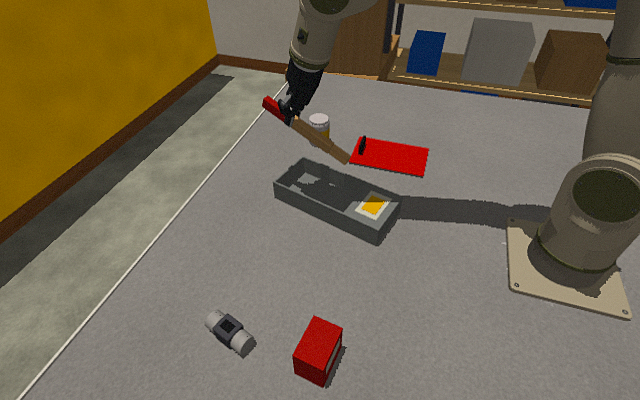

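The handle hangs free in the gripper, running from (268,104) to (345,157). Both ends are above 0.17 m, the lid is flat at (390,155), and the bystanders are where they started. I hand in now.

```bash
python3 -c "
from workcell import manip
print(manip.hand_in())"
```

```text
the job is handed in; nothing more can be done
None
```

The job is handed in at about 17.7 s on the robot clock, and the judge returned no verdict: by my last measurements the lid lies flat on the bench, the handle is held still with both ends above 0.17 m, and the screw can, hammer head and carton are where they started.

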